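# Spin the scooter wheel and brake it at the inflator bracket

## Robot

A 6-joint arm with a two-finger parallel gripper is mounted at the origin on the work surface. World frame = base frame: x ahead of the robot, y to its left, z up, the work surface at z = 0. Lengths are in m, angles in degrees, forces in N, time in s.
With the tool pointing down it reaches from about 0.4 to 0.825 m from the base axis. Payload 7 kg.
Tool frame: the origin (TCP) lies midway between the tips of the shut fingers; the grasp point (between the pads) lies r.grasp_offset behind it (r.grasp_offset is the distance from the TCP to the grasp point, in m); x points along the fingers, z is the direction in which the jaws open and shut, and the axes are right-handed (so a half turn about x gives the same grasp; the last joint's range is limited). The gripper opens to 88 mm and grips with 3 to 60 N. Pads are 19 mm wide; open, the fingers measure 130 mm over their backs; the gripper's body (78 mm by 193 mm) begins 47 mm behind the grasp point.
Start: joints at [85.892, 20.546, 0.682, 0, -70.136, -16.507], TCP at [0.238, 0.632, 0.204] pointing down, gripper open.
Joint ranges: [-176.03, 176.03], [-82.01, 121.73], [-58.28, 71.71], [-173.87, 95.51], [-174.79, -0.11], [-173.66, 173.66]. Speed limits (degrees/s): [136.94, 136.94, 172.46, 180, 180, 180].

## Interface

Orientations are given as [roll, pitch, yaw] about the fixed x, y, z axes, in that order (R = Rz(yaw) Ry(pitch) Rx(roll)).
In Python, from plant import readout, vision, close_job, r gives the robot as it stands.
- The arm moves only by the shell command python3 -m handwheel 'ROWS' [OPENING] [FORCE]. ROWS is JSON, a list that holds one entry, the list of rows, each a list of 4 numbers: the shift along the world's x, y, z in units of 40 mm (1.0 is 40 mm), then the turn about the world's z in units of 5 degrees (1.0 is 5 degrees). In form: [[[tx, ty, tz, roll], ...]]. A call has 1 to 8 rows; each row shifts and turns the pose as measured when the row begins; what a row does not reach is not made up. A row lasts 1/10 s, in which the tool goes at most 50 mm and 8.59 degrees, less where a joint would pass 70% of its speed; a pose out of reach is approached as far as the arm can. A call is refused whole if a number of a shift passes 1 or a number of a turn 1, either way. A call with a gripper value outside its range is refused whole. OPENING is the finger opening in mm, from 0 to 87.6, set as the call begins (- or left out, the last holds). The fingers move at their own pace and stop on an object; FORCE is the grip in N (left out, the last holds). Time passes only in rows, so rows that do not move let the fingers close. It gives the time, the measured TCP pose, the force and the opening at its end, in the units of the state.
- readout.get_state(): the state, without advancing time (a new reading comes with each control period).
- vision.capture(name): name is "side" or "top"; returns the picture (420x560x3 uint8, blue, green, red); there is no depth.
- vision.get_calibration(name): a dict with "intrinsics" (3x3 intrinsics, pixels), "dist" ([k1, k2, p1, p2, k3] as OpenCV has them; the pictures are not rectified), "pose" (4x4, takes a point from camera to world coordinates). Camera axes: x right, y up, looking along -z (the intrinsics and any distortion apply to the point x, -y, -z); pixel columns grow to the right and rows downward; lengths in m; the calibration is good to about 2 mm. A picture is of the moment at which its call begins. get_calibration takes no time and is no camera call.
- close_job(): hands the job in, once; it reports no verdict.
The state is a dict: "time_s": time; "joints": joint angles; "qd": joint speeds; "joint_torque": joint torques, N m; "tcp_pos": TCP position; "eef_rot": TCP orientation; "contact_force": force on the tool from outside, world axes, zero at the start; "moment": the same for the moment, N m; "gripper_width": finger opening in m.
Only numpy, scipy, OpenCV 4.12 (cv2) and the standard library are available. Lean on these libraries where they do the work, as an engineer would, in place of code of your own. Each camera call takes 0.05 s, during which the arm holds its last target.

## Task

The scooter wheel on the bench stand has had its bearing greased: with a fingertip, flick it anticlockwise (seen from above) so that it spins freely, about half a turn a second or faster, and let its white valve mark sweep past the red bracket at least once. Then, on a later pass, brake the still-turning wheel with a light fingertip press on the tyre so that it comes to rest with the white mark between the two red prongs, and take the finger away. It must stop there at the first braking, not somewhere else and then be nudged round; grasp nothing and leave the bottle, tin, wrench and pedal alone.

Things in the scene. Friction and masses are not known exactly. Their poses are not given: they have to be found in the camera images.
- hub (a point): Point on the wheel's vertical axle, level with the tyre top, 116 mm above the bench. The wheel lies flat and only turns about the axle. Inside the tyre is a yellow disc 10 mm lower than the tyre top with five radial spokes 16 mm wide (2 mm lower than the tyre top), a 48 mm hub about level with it, and a fixed axle nut 18 mm across rising 20 mm above it.
- stand: Blue stand fixed to the bench that carries wheel and red bracket, base 150 x 120 x 18 mm; placed and turned differently each time. Origin on the bench under the axle; its x axis points from the axle to the bracket.
- tyre: Black rubber tyre of the wheel, 200 mm across, 36 mm thick (80 to 116 mm above the bench); its flat top runs from 72 to 93 mm from the axle, rounded off outside. Origin on the axle at the tyre's underside; its x axis points from the axle to the white mark. A finger pressed on it with a few newtons stops a slow wheel almost at once; a pressed finger swept along it drives it by friction; let go, it may creep a few degrees.
- mark (a point): Centre of the white mark on the top of the tyre, 88 mm from the axle, beside the brass valve: a flush painted patch about 17 x 22 mm that turns with the wheel.
- bracket_mid (a point): Point over the tyre top, 88 mm from the axle, midway between the two red prongs: the mark's ideal resting point. The fixed red bracket stands just outside the tyre, 102 to 132 mm from the axle, tops 115 mm above the bench; the prongs' inner faces lie 0.30 rad to either side seen from the axle, so the mark's centre may lie up to 26 mm from this point.
- wheel (a joint): Angle of the wheel in rad, no stops, counted on through whole turns: 0 (and every 2 pi) with the mark at the middle of the bracket, growing anticlockwise seen from above. Starts at rest between -4.8 and -1.2. Inertia about 0.0033 kg m2. Greased bearing: a free spin loses about 0.35 rad/s each second at 3 rad/s, 0.2 at 1 rad/s (a third more or less), so 4 rad/s runs down in some 12 to 24 s.
- oil_bottle: Bystander: upright green bottle with red cap, 48 mm across, 130 mm tall; origin at the centre of its underside.
- grease_tin: Bystander: upright white and blue tin, 68 mm across, 55 mm tall; origin at the centre of its underside.
- wrench: Bystander: steel wrench 160 mm long lying along its x axis; origin under its middle.
- pedal: Bystander: black bicycle pedal with orange strips, 90 x 60 x 24 mm, a steel spindle at its +y side; origin at the centre of its underside.
Mind the look-alikes: they are no part of the job. What is meant by the stand is not turquoise, and is the larger of those in its own colour.

How it is judged:
By the outcome, as a careful person would: the job done as asked, in the order asked, and still so for the second after the job is handed in, with the robot touching nothing.
It also fails if it takes over 61 s, if anything falls off the work surface, if the arm or the gripper's body presses on something with over 40 N, if the wrist force passes 120 N, or if a joint passes its speed limit or range.

## Working session

There is one attempt and no reset: what is moved stays moved. The work goes in short steps, Python scripts to look and compute and a shell command to move; the robot and the scene stay as the last step left them, time stands still between calls to the robot, and variables do not carry over. Pictures are saved under pics/ and viewed, and the job is handed in when it is done.

```bash
ls; mkdir -p pics; python3 - <<'E'
from plant import readout, vision, r
import cv2
print(readout.get_state(), r.grasp_offset)
for n in("top","side"):
    cv2.imwrite(f"pics/{n}0.png",vision.capture(n)); print(vision.get_calibration(n))
E
```

```text
pics
{'time_s': 0.0, 'joints': array([ 8.58931277e+01,  2.05906626e+01,  6.33052367e-01, -1.72649827e-02,
       -7.01349738e+01, -1.65060987e+01]), 'qd': array([-0.00800204,  0.06617812, -0.02985052,  0.02715068, -0.01157196,
       -0.07447496]), 'joint_torque': array([ 1.95192308e-05, -5.82722104e+01,  2.93058532e+01,  6.99723333e+00,
        7.06657040e-03, -1.64618368e-04]), 'tcp_pos': array([0.23750661, 0.63127888, 0.20283493]), 'eef_rot': array([   6.56436768,   89.90600364, -104.05448323]), 'contact_force': array([-0.18889947, -0.3609215 ,  0.21185568]), 'moment': array([-0.03526449, -0.01609897,  0.06384848]), 'gripper_width': 0.0875986389832735} 0.0188
{'intrinsics': array([[492.70664085,   0.        , 275.55917157],
       [  0.        , 492.70664085, 215.04184052],
       [  0.        ,   0.        ,   1.        ]]), 'dist': array([-0.07551717,  0.        ,  0.        ,  0.        ,  0.        ]), 'pose': array([[-0.00693026,  0.99779988, -0.06593453,  0.39310459],
       [-0.99995343, -0.0064722 ,  0.00715828, -0.00968042],
       [ 0.00671579,  0.06598107,  0.99779827,  1.30885834],
       [ 0.        ,  0.        ,  0.        ,  1.        ]])}
{'intrinsics': array([[507.73236721,   0.        , 286.80688197],
       [  0.        , 507.73236721, 213.57063217],
       [  0.        ,   0.        ,   1.        ]]), 'dist': array([-0.16065973,  0.        ,  0.        ,  0.        ,  0.        ]), 'pose': array([[ 8.30068285e-01,  3.73736794e-01, -4.13893043e-01,
        -4.83083229e-02],
       [-5.57661696e-01,  5.56663774e-01, -6.15742540e-01,
        -7.65490943e-01],
       [ 2.73621134e-04,  7.41920650e-01,  6.70487639e-01,
         9.44523394e-01],
       [ 0.00000000e+00,  0.00000000e+00,  0.00000000e+00,
         1.00000000e+00]])}
```

View pics/top0.png

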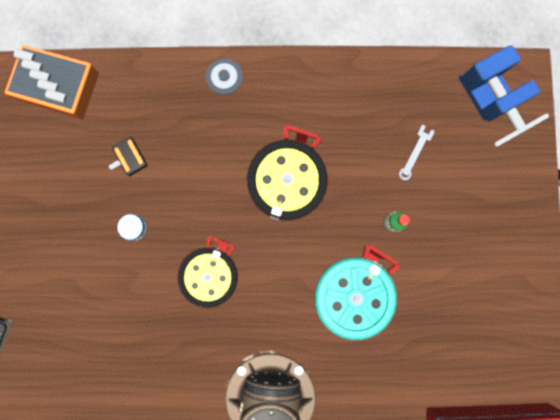

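View pics/side0.png

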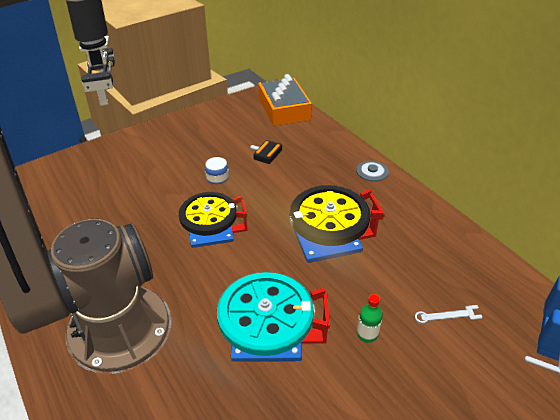

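Candidates: large black/yellow wheel with blue stand, top (288,179); small black wheel (207,277), a smaller look-alike; turquoise wheel (357,298), the wrong colour. I choose the large black one and will check it in a crop.

```bash
cat > h.py <<'E'
import numpy as np, cv2
from plant import readout, vision
def cal(n):
    c=vision.get_calibration(n); return c["intrinsics"],c["dist"],c["pose"]
def p2w(n,uv,z):
    K,d,P=cal(n)
    q=cv2.undistortPoints(np.array(uv,float).reshape(-1,1,2),K,d).reshape(-1,2)
    v=np.c_[q[:,0],-q[:,1],-np.ones(len(q))]@P[:3,:3].T
    s=(z-P[2,3])/v[:,2]
    return P[:3,3]+v*s[:,None]
def w2p(n,X):
    K,d,P=cal(n)
    X=np.atleast_2d(X); c=(X-P[:3,3])@P[:3,:3]; c=c*[1,-1,-1]
    return cv2.projectPoints(c,np.zeros(3),np.zeros(3),K,d)[0].reshape(-1,2)
E
python3 - <<'E'
import cv2
from h import *
a=cv2.imread("pics/top0.png")
cv2.imwrite("pics/c1.png",cv2.resize(a[115:230,235:345],None,fx=5,fy=5,interpolation=cv2.INTER_CUBIC))
b=cv2.imread("pics/side0.png")
cv2.imwrite("pics/c2.png",cv2.resize(b[175:265,280:390],None,fx=6,fy=6,interpolation=cv2.INTER_CUBIC))
E
```

```text
(no output)
```

View pics/c1.png

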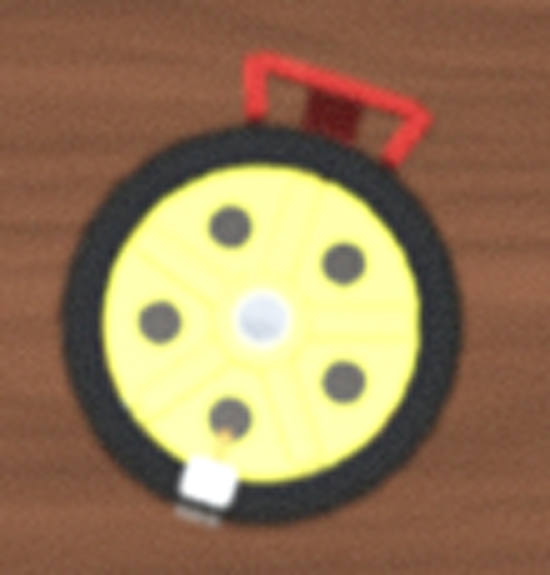

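View pics/c2.png

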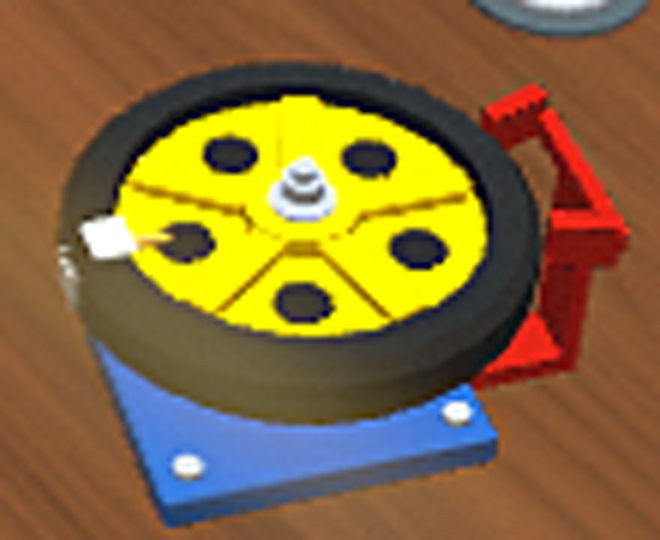

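```bash
cat >> h.py <<'E'
def c1(x,y): return (235+(x+.5)/5-.5,115+(y+.5)/5-.5)
E
python3 - <<'E'
from h import *
a=cv2.imread("pics/top0.png")
m=((a[...,1]>150)&(a[...,2]>150)&(a[...,0]<190)).astype(np.uint8)
m[:, :235]=0;m[:,345:]=0;m[:115]=0;m[230:]=0
k=cv2.findContours(m,cv2.RETR_EXTERNAL,cv2.CHAIN_APPROX_NONE)[0]
k=max(k,key=cv2.contourArea); W=p2w("top",cv2.convexHull(k).reshape(-1,2),.11)
print(cv2.minEnclosingCircle(k),cv2.fitEllipse(k), p2w("top",[cv2.fitEllipse(k)[0]],.11))
h=p2w("top",[cv2.fitEllipse(k)[0]],.11)[0]
print("outer c", p2w("top",[c1(262,324)],.105), "nut",p2w("top",[c1(262,319)],.13))
for n,p,z in(("mark",c1(209,480),.116),("pl",c1(256,110),.115),("pr",c1(393,160),.115),("pl2",c1(258,62),.115),("pr2",c1(425,118),.115)):
    w=p2w("top",[p],z)[0]; d=w-h; print(n,w,np.hypot(*d[:2]),np.degrees(np.arctan2(d[1],d[0])))
print("side nut",p2w("side",[(280+305/6,175+170/6)],.136))
for n,p,z in (("bot",(397,222),.13),("tin",(131,227),.05)): print(n,p2w("top",[p],z))
E
```

```text
((286.6135559082031, 179.42633056640625), 31.90906524658203) ((286.9429931640625, 178.98248291015625), (61.492496490478516, 62.86906433105469), 112.34739685058594) [[ 0.56074965 -0.04680744  0.11      ]]
outer c [[ 0.56041206 -0.04709365  0.105     ]] nut [[ 0.55936765 -0.04633789  0.13      ]]
mark [ 0.48272293 -0.0203544   0.116     ] 0.08238891453629364 161.27203360002216
pl [ 0.66517197 -0.04477207  0.115     ] 0.1044421484571294 1.1166534377291153
pr [ 0.63991426 -0.11189386  0.115     ] 0.10248549435106598 -39.425865819933016
pl2 [ 0.6892229  -0.04597033  0.115     ] 0.12847598051443565 0.37332509996710794
pr2 [ 0.66083157 -0.12795708  0.115     ] 0.12884740823861396 -39.03624924686811
side nut [[ 0.56041905 -0.05184936  0.136     ]]
bot [[ 0.45229321 -0.31079663  0.13      ]]
tin [[0.44791791 0.35279759 0.05      ]]
```

The crop shows the big black wheel on a blue stand, with its hub at crop (262,322), giving world (0.561,-0.047). The bracket is at about -19° and the white mark at about 161°, so the wheel is at about -3.14 rad. I'm moving over it with the fingers shut.

```bash
python3 -m handwheel '[[[0.58,-0.96,0,0],[0.58,-0.96,0,0],[0.58,-0.96,0,0],[0.58,-0.96,0,0],[0.58,-0.96,0,0],[0.58,-0.96,0,0],[0.58,-0.96,0,0],[0.58,-0.96,0,0]]]' 0 20
```

```text
time_s: 0.9
tcp_pos: [0.4236, 0.3149, 0.1977]
eef_rot: [0.6, 89.5, -109.6]
contact_force: [1.5, 0.5, -0.2]
gripper_width: 0.0289
```

```bash
python3 -m handwheel '[[[0.58,-0.93,0,0],[0.58,-0.93,0,0],[0.58,-0.93,0,0],[0.58,-0.93,0,0],[0.58,-0.93,0,0],[0.58,-0.93,0,0],[0.58,-0.93,0,0],[0.58,-0.93,0,0]]]' 0 20
python3 -m handwheel '[[[0,0,-1,0],[0,0,-0.4,0],[0,0,0,0]]]'
```

```text
time_s: 1.7
tcp_pos: [0.6129, 0.0028, 0.1968]
eef_rot: [-11.5, 89.5, -121.6]
contact_force: [0.4, 0.7, 0.1]
gripper_width: 0.0006
time_s: 2.0
tcp_pos: [0.6151, -0.0038, 0.1379]
eef_rot: [-12.0, 89.4, -122.6]
contact_force: [-1.0, 0.0, 0.4]
gripper_width: 0.0007
```

```bash
python3 -m handwheel '[[[0,0.5,-0.2,0],[0,0,0,0]]]'
python3 - <<'E'
from h import *
cv2.imwrite("pics/s1.png",cv2.resize(vision.capture("side")[120:300,220:460],None,fx=3,fy=3))
s=readout.get_state();print(s["time_s"],s["tcp_pos"],s["contact_force"])
E
```

```text
time_s: 2.2
tcp_pos: [0.6147, 0.016, 0.1297]
eef_rot: [-16.8, 89.4, -127.4]
contact_force: [-0.4, -0.6, 0.2]
gripper_width: 0.0005
2.25 [0.61519916 0.01541967 0.13068251] [ 0.00806325  0.27905259 -0.48444763]
```

View pics/s1.png

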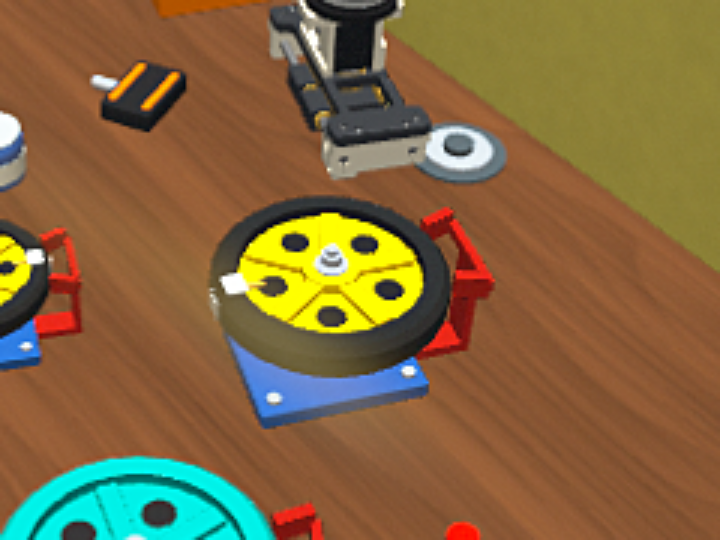

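```bash
python3 - <<'E'
from h import *
from scipy.spatial.transform import Rotation as R
s=readout.get_state()
print(w2p("side",s["tcp_pos"]), (w2p("side",s["tcp_pos"])-[220,120])*3)
M=R.from_euler("xyz",s["eef_rot"],degrees=True).as_matrix();print("jaw dir",M[:,2],"x",M[:,0])
h=np.array([.5605,-.047]);d=s["tcp_pos"][:2]-h;print(np.hypot(*d),np.degrees(np.arctan2(d[1],d[0])))
E
```

```text
[[331.61918659 182.84800184]] [[334.85755977 188.54400552]]
jaw dir [-0.35185894 -0.93599255  0.01064102] x [-0.00566388 -0.00923886 -0.99994128]
0.08299525836254949 48.771499393029146
```

```bash
python3 - <<'E'
from h import *
a=vision.capture("side");cv2.imwrite("pics/s2f.png",a)
cv2.imwrite("pics/s2.png",cv2.resize(a[80:220,270:400],None,fx=4,fy=4,interpolation=cv2.INTER_CUBIC))
a=vision.capture("top");cv2.imwrite("pics/t2f.png",a)
cv2.imwrite("pics/t2.png",cv2.resize(a[80:240,200:360],None,fx=3.5,fy=3.5,interpolation=cv2.INTER_CUBIC))
print(w2p("top",readout.get_state()["tcp_pos"]))
E
```

```text
[[261.42861903 155.34655327]]
```

View pics/s2.png

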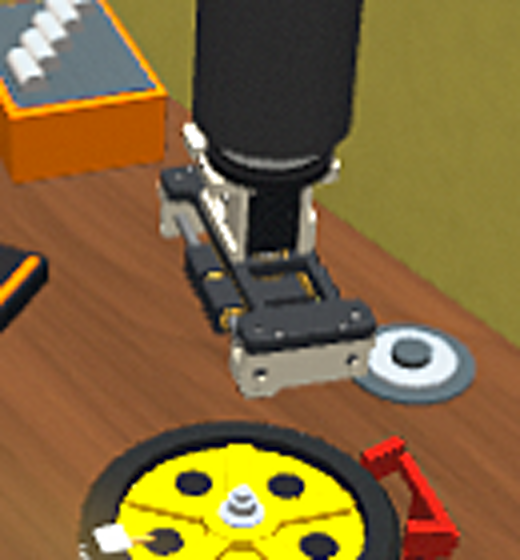

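View pics/t2.png

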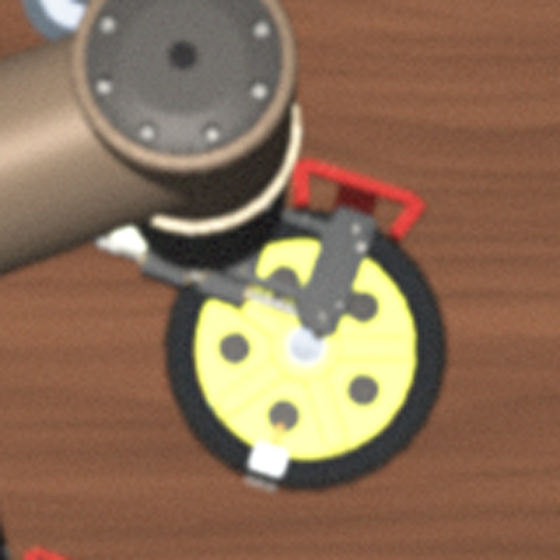

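```bash
python3 - <<'E'
from h import *
for n,uv in(("top",(295.5,157)),("side",(346,161))):
    for z in(.13,.15,.18,.2,.22,.25): print(n,z,p2w(n,[uv],z)[0][:2].round(3))
E
```

```text
top 0.13 [ 0.611 -0.067]
top 0.15 [ 0.608 -0.066]
top 0.18 [ 0.602 -0.065]
top 0.2 [ 0.599 -0.064]
top 0.22 [ 0.595 -0.063]
top 0.25 [ 0.589 -0.062]
side 0.13 [0.707 0.07 ]
side 0.15 [0.688 0.049]
side 0.18 [0.66  0.018]
side 0.2 [ 0.642 -0.002]
side 0.22 [ 0.623 -0.023]
side 0.25 [ 0.595 -0.053]
```

View pics/s2f.png

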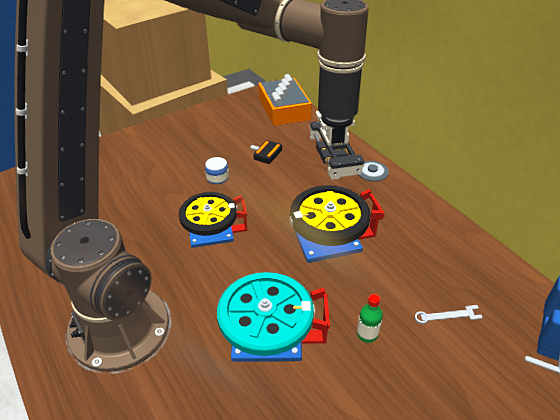

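```bash
python3 - <<'E'
from h import *
from scipy.spatial.transform import Rotation as R
print(w2p("side",[.2375,.6313,.2028]))
M=R.from_euler("xyz",[6.56,89.9,-104.05],degrees=True).as_matrix();print(M)
a=cv2.imread("pics/side0.png");cv2.imwrite("pics/s0c.png",cv2.resize(a[0:130,40:160],None,fx=4.5,fy=4.5,interpolation=cv2.INTER_CUBIC))
E
```

```text
[[105.93120228 102.06773087]]
[[-4.23710830e-04  9.35998156e-01 -3.52004649e-01]
 [-1.69311554e-03 -3.52004847e-01 -9.35996646e-01]
 [-9.99998477e-01  1.99392626e-04  1.73390129e-03]]
```

View pics/s0c.png

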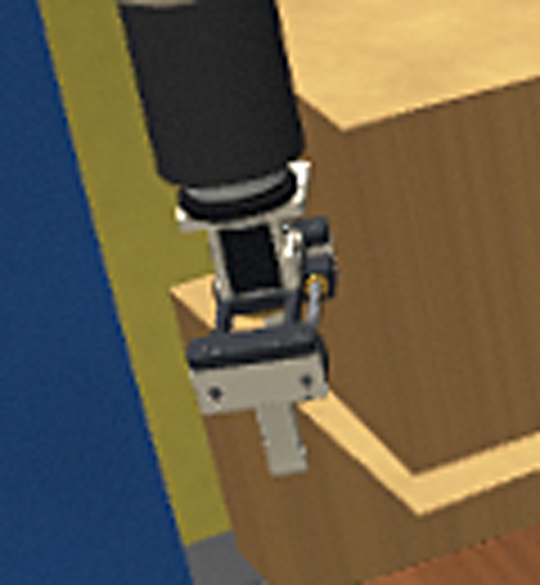

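```bash
python3 -m handwheel '[[[0,0,0.6,0],[0,0,0,0],[0,0,0,0],[0,0,0,0]]]' 60
python3 - <<'E'
from h import *
from scipy.spatial.transform import Rotation as R
s=readout.get_state();print(s["tcp_pos"],s["eef_rot"],s["joints"])
M=R.from_euler("xyz",s["eef_rot"],degrees=True).as_matrix();print("jaw dir",M[:,2])
a=vision.capture("side");b=vision.capture("top")
print((w2p("side",s["tcp_pos"])-[270,80])*4,(w2p("top",s["tcp_pos"])-[200,80])*3.5)
cv2.imwrite("pics/s3.png",cv2.resize(a[80:220,270:400],None,fx=4,fy=4,interpolation=cv2.INTER_CUBIC))
cv2.imwrite("pics/t3.png",cv2.resize(b[80:240,200:360],None,fx=3.5,fy=3.5,interpolation=cv2.INTER_CUBIC))
E
```

```text
time_s: 2.75
tcp_pos: [0.6165, 0.0147, 0.1592]
eef_rot: [18.0, 89.5, -92.6]
contact_force: [-0.1, 0.3, 0.2]
gripper_width: 0.0268
[0.6164534  0.01472413 0.15922919] [ 17.96948414  89.54148685 -92.60640352] [ 19.78009925  16.92853198 -10.79808881   0.47818519 -62.44882664
  49.42218288]
jaw dir [-0.3514463  -0.93617709  0.00761213]
[[251.32701772 376.02201723]] [[214.53446901 254.93033752]]
```

View pics/s3.png

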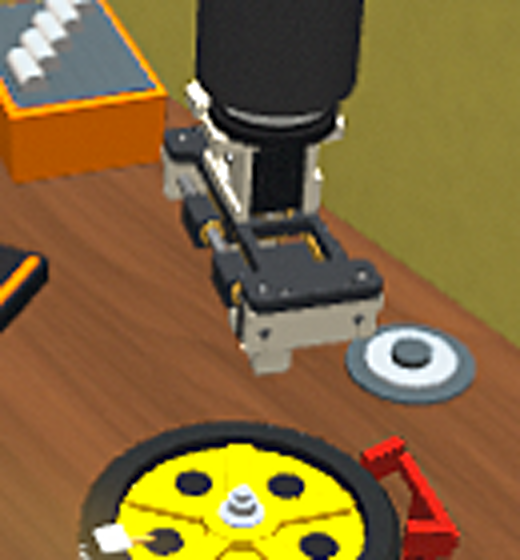

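View pics/t3.png

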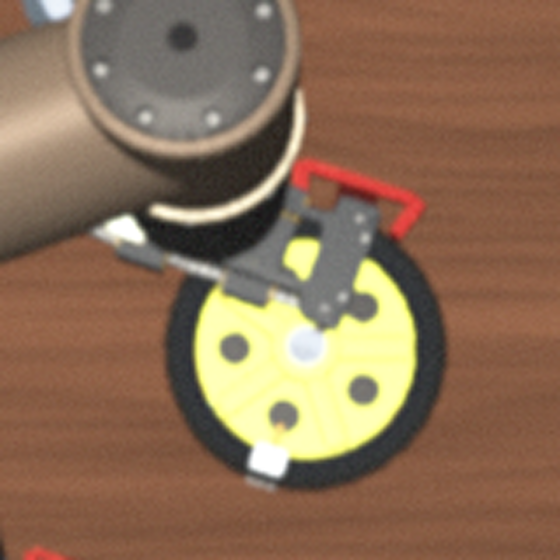

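The side view shows a blade finger at crop (270,370), partly hidden by the gripper body, and it looks a bit higher than the TCP. I'll close the fingers and feel for contact gently.

```bash
python3 -m handwheel '[[[0,0,-0.4,0],[0,0,-0.3,0],[0,0,-0.1,0],[0,0,0,0]]]' 0 30
python3 -m handwheel '[[[0,0,-0.08,0]]]' 
python3 -m handwheel '[[[0,0,-0.08,0]]]'
```

```text
time_s: 3.25
tcp_pos: [0.6155, 0.0143, 0.1247]
eef_rot: [3.7, 89.5, -106.9]
contact_force: [-0.5, -0.2, 0.7]
gripper_width: 0.0138
time_s: 3.35
tcp_pos: [0.6159, 0.0143, 0.1218]
eef_rot: [6.9, 89.5, -103.7]
contact_force: [0.0, 0.2, 1.3]
gripper_width: 0.006
time_s: 3.45
tcp_pos: [0.616, 0.0143, 0.1186]
eef_rot: [8.3, 89.5, -102.3]
contact_force: [0.2, -0.0, -0.3]
gripper_width: 0.0017
```

```bash
python3 -m handwheel '[[[0,0,-0.05,0]]]' 
python3 -m handwheel '[[[0,0,-0.05,0]]]'
python3 -m handwheel '[[[0,0,-0.05,0]]]'
```

```text
time_s: 3.55
tcp_pos: [0.6162, 0.0144, 0.1165]
eef_rot: [9.5, 89.5, -101.1]
contact_force: [-0.2, -0.2, -0.5]
gripper_width: 0.0
time_s: 3.65
tcp_pos: [0.6163, 0.0144, 0.1145]
eef_rot: [11.2, 89.5, -99.4]
contact_force: [-0.5, -0.7, 0.1]
gripper_width: 0.0003
time_s: 3.75
tcp_pos: [0.6164, 0.0145, 0.1125]
eef_rot: [13.1, 89.5, -97.4]
contact_force: [-1.1, 0.4, -0.4]
gripper_width: 0.0002
```

```bash
python3 -m handwheel '[[[0,0,-0.05,0]]]' 
python3 -m handwheel '[[[0,0,-0.05,0]]]'
python3 -m handwheel '[[[0,0,-0.05,0]]]'
python3 - <<'E'
from h import *
s=readout.get_state();print(s["tcp_pos"],s["contact_force"],s["moment"])
a=vision.capture("side");b=vision.capture("top")
print((w2p("side",s["tcp_pos"])-[270,80])*4,(w2p("top",s["tcp_pos"])-[200,80])*3.5)
cv2.imwrite("pics/s4.png",cv2.resize(a[80:220,270:400],None,fx=4,fy=4,interpolation=cv2.INTER_CUBIC))
cv2.imwrite("pics/t4.png",cv2.resize(b[80:240,200:360],None,fx=3.5,fy=3.5,interpolation=cv2.INTER_CUBIC))
E
```

```text
time_s: 3.85
tcp_pos: [0.6165, 0.0145, 0.1104]
eef_rot: [14.6, 89.5, -96.0]
contact_force: [0.3, 0.5, 0.6]
gripper_width: 0.0006
time_s: 3.95
tcp_pos: [0.6165, 0.0145, 0.1084]
eef_rot: [15.4, 89.5, -95.1]
contact_force: [0.1, -0.5, -0.1]
gripper_width: 0.0006
time_s: 4.05
tcp_pos: [0.6165, 0.0145, 0.1063]
eef_rot: [16.4, 89.5, -94.2]
contact_force: [-1.1, -0.2, 0.3]
gripper_width: 0.0003
[0.61654382 0.01449876 0.10627284] [-1.1155442  -0.18395086  0.29138094] [ 0.06299736  0.01575276 -0.03411501]
[[246.79283945 440.77559951]] [[216.51354346 269.19676049]]
```

View pics/s4.png

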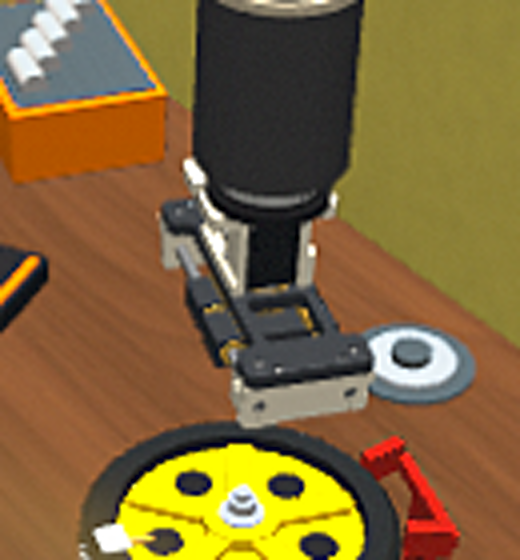

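```bash
python3 - <<'E'
from h import *
for z in (.15,.16,.17,.18,.19,.2): print("s3 blade",z,p2w("side",[(270+272/4,80+370/4)],z)[0].round(3), "s0 blade",p2w("side",[(40+287/4.5,472/4.5)],z+.04)[0].round(3))
for z in (.16,.18,.2,.22,.24): print("s4 block bottom mid",z,p2w("side",[(270+305/4,80+418/4)],z)[0].round(3))
E
```

```text
s3 blade 0.15 [0.639 0.022 0.15 ] s0 blade [0.231 0.642 0.19 ]
s3 blade 0.16 [0.631 0.012 0.16 ] s0 blade [0.228 0.624 0.2  ]
s3 blade 0.17 [0.622 0.002 0.17 ] s0 blade [0.224 0.605 0.21 ]
s3 blade 0.18 [ 0.613 -0.008  0.18 ] s0 blade [0.22  0.587 0.22 ]
s3 blade 0.19 [ 0.605 -0.018  0.19 ] s0 blade [0.217 0.568 0.23 ]
s3 blade 0.2 [ 0.596 -0.028  0.2  ] s0 blade [0.213 0.549 0.24 ]
s4 block bottom mid 0.16 [ 0.617 -0.038  0.16 ]
s4 block bottom mid 0.18 [ 0.6   -0.057  0.18 ]
s4 block bottom mid 0.2 [ 0.583 -0.075  0.2  ]
s4 block bottom mid 0.22 [ 0.567 -0.094  0.22 ]
s4 block bottom mid 0.24 [ 0.55  -0.112  0.24 ]
```

View pics/t4.png

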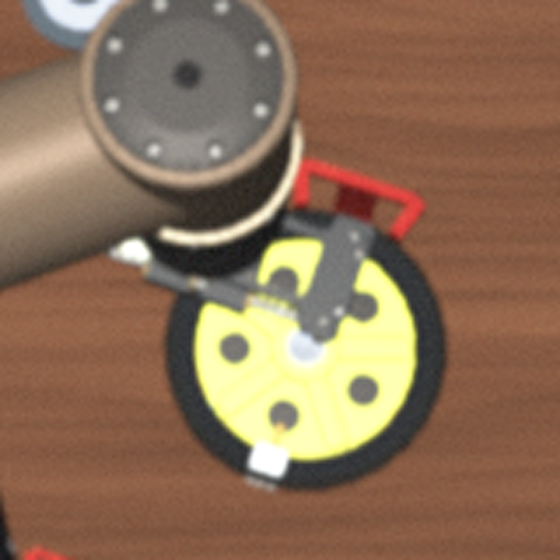

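```bash
for i in 1; do python3 -m handwheel '[[[0,0,-0.06,0]]]'; done
python3 -m handwheel '[[[0,0,-0.05,0]]]'
python3 -m handwheel '[[[0,0,-0.05,0]]]'
python3 -m handwheel '[[[0,0,-0.04,0]]]'
```

```text
time_s: 4.25
tcp_pos: [0.6166, 0.0145, 0.1038]
eef_rot: [16.2, 89.5, -94.4]
contact_force: [0.0, 0.1, 1.0]
gripper_width: 0.0002
time_s: 4.35
tcp_pos: [0.6165, 0.0145, 0.1016]
eef_rot: [16.3, 89.5, -94.3]
contact_force: [-0.4, 0.2, -0.7]
gripper_width: 0.0005
time_s: 4.45
tcp_pos: [0.6166, 0.0145, 0.0995]
eef_rot: [16.8, 89.5, -93.8]
contact_force: [0.7, 0.8, -0.2]
gripper_width: 0.0009
time_s: 4.55
tcp_pos: [0.6165, 0.0145, 0.0977]
eef_rot: [16.0, 89.5, -94.6]
contact_force: [0.1, 0.1, 0.2]
gripper_width: 0.0006
```

```bash
python3 -m handwheel '[[[0,0,-0.04,0]]]'
python3 -m handwheel '[[[0,0,-0.04,0]]]'
python3 -m handwheel '[[[0,0,-0.04,0]]]'
python3 - <<'E'
from h import *
s=readout.get_state();print(s["tcp_pos"],s["contact_force"],s["moment"])
a=vision.capture("side")
print((w2p("side",s["tcp_pos"])-[290,120])*6)
cv2.imwrite("pics/s5.png",cv2.resize(a[120:220,280:390],None,fx=6,fy=6,interpolation=cv2.INTER_CUBIC))
E
```

```text
time_s: 4.65
tcp_pos: [0.6165, 0.0145, 0.0959]
eef_rot: [15.5, 89.5, -95.1]
contact_force: [0.1, 0.1, -0.6]
gripper_width: 0.0005
time_s: 4.75
tcp_pos: [0.6165, 0.0145, 0.0941]
eef_rot: [15.5, 89.5, -95.0]
contact_force: [0.2, -0.1, 0.6]
gripper_width: 0.0005
time_s: 4.85
tcp_pos: [0.6168, 0.0144, 0.0927]
eef_rot: [18.3, 89.5, -92.2]
contact_force: [-2.0, -1.4, 9.2]
gripper_width: 0.0005
[0.61676131 0.01439327 0.09270889] [-1.95574714 -1.35667842  9.23031352] [-0.52760465  0.55738875 -0.00688341]
[[248.90991211 445.13431702]]
```

View pics/s5.png

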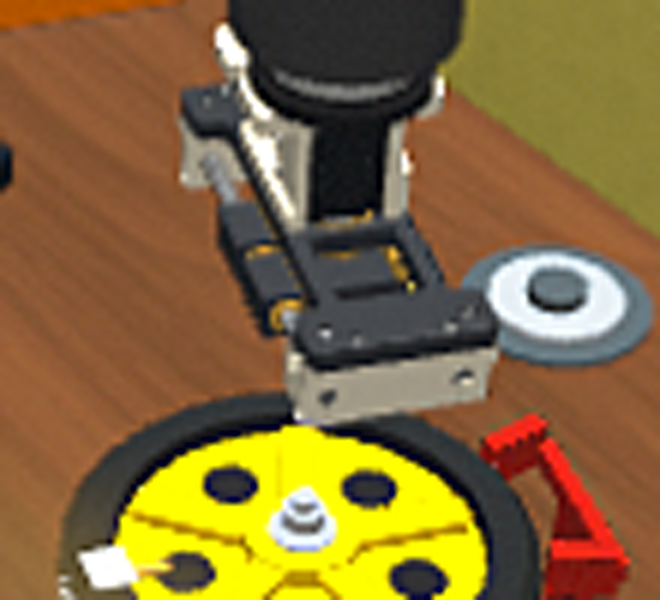

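Contact is at reported TCP z ≈ 0.0935 (9 N), so the real tip sits about 22 mm above the reported TCP, which agrees with the blade seen in s3. Now the flick: an anticlockwise arc with the lift-off done while still moving.

```bash
python3 -m handwheel '[[[-0.75,0.43,-0.01,0],[-0.86,0.09,-0.01,0],[-0.82,-0.27,0,0],[-0.64,-0.58,0.5,0],[-0.2,-0.3,0.5,0],[0,0,0.1,0]]]'
python3 - <<'E'
from h import *
for i in range(4):
    s=readout.get_state();a=vision.capture("side");cv2.imwrite(f"pics/f{i}.png",a);print(s["time_s"],s["tcp_pos"])
    b=vision.capture("top");cv2.imwrite(f"pics/g{i}.png",b)
I=[cv2.resize(cv2.imread(f"pics/{k}{i}.png")[lo:lo+130,x:x+130],None,fx=1.5,fy=1.5) for k,lo,x in(("f",150,270),("g",110,225)) for i in range(4)]
cv2.imwrite("pics/m1.png",cv2.resize(np.vstack([np.hstack(I[:4]),np.hstack(I[4:])]),None,fx=1,fy=1))
E
```

```text
time_s: 5.5
tcp_pos: [0.4832, -0.0122, 0.1373]
eef_rot: [34.4, 89.4, -76.0]
contact_force: [0.3, 0.4, 0.2]
gripper_width: 0.0002
5.5 [ 0.48321023 -0.0121601   0.13733041]
5.6 [ 0.48391633 -0.01133776  0.13606669]
5.7 [ 0.48364692 -0.01116762  0.13466677]
5.8 [ 0.48339899 -0.01123143  0.13420919]
```

View pics/m1.png

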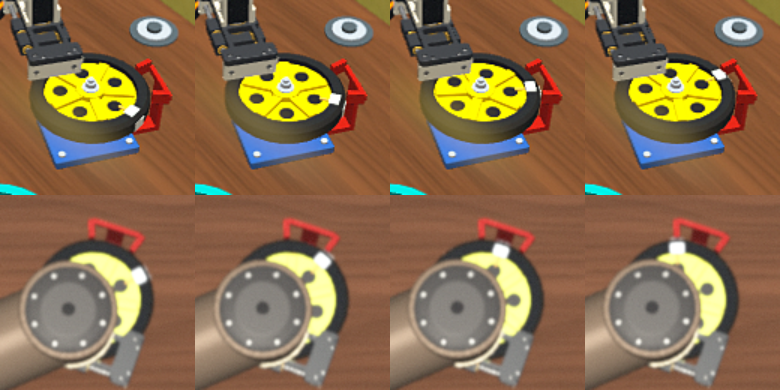

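```bash
cat >> h.py <<'E'
H=np.array([.5605,-.047]); BR=np.radians(-19.3)
def ang(n,img):
    th=np.radians(np.arange(-180,180,1.)); sc=np.zeros(len(th))
    for rr in(.082,.088,.092):
        X=np.c_[H[0]+rr*np.cos(th),H[1]+rr*np.sin(th),np.full(len(th),.116)]
        p=w2p(n,X).astype(np.float32)
        v=cv2.remap(img.min(2).astype(np.float32),p[:,0].reshape(1,-1),p[:,1].reshape(1,-1),cv2.INTER_LINEAR)[0]
        sc+=np.clip(v-170,0,60)/3
    if sc.max()<20: return None
    w=sc*(np.abs(np.angle(np.exp(1j*(th-th[sc.argmax()]))))<.3)
    a=np.angle((w*np.exp(1j*th)).sum())
    return np.degrees(np.angle(np.exp(1j*(a-BR)))).round(1), w.sum().round()
E
python3 - <<'E'
from h import *
for i in range(4): print(5.5+.1*i,ang("side",cv2.imread(f"pics/f{i}.png")),5.55+.1*i,ang("top",cv2.imread(f"pics/g{i}.png")))
print(ang("top",cv2.imread("pics/top0.png")),ang("side",cv2.imread("pics/side0.png")))
E
```

```text
5.5 (np.float64(-54.5), np.float64(779.0)) 5.55 (np.float64(-44.0), np.float64(868.0))
5.6 (np.float64(-32.6), np.float64(839.0)) 5.6499999999999995 (np.float64(-22.1), np.float64(913.0))
5.7 (np.float64(-11.0), np.float64(930.0)) 5.75 (np.float64(-0.5), np.float64(923.0))
5.8 (np.float64(9.9), np.float64(901.0)) 5.85 (np.float64(20.7), np.float64(917.0))
(np.float64(-179.6), np.float64(807.0)) (np.float64(-179.4), np.float64(565.0))
```

```bash
python3 -m handwheel '[[[0.05,0,-0.4,0],[0,0,-0.25,0],[0,0,-0.05,0],[0,0,0,0],[0,0,0,0],[0,0,0,0],[0,0,0,0],[0,0,0,0]]]'
python3 -m handwheel '[[[0,0,0,0],[0,0,0,0],[0,0,0,0],[0,0,0,0],[0,0,0,0],[0,0,0,0],[0,0,0,0],[0,0,0,0]]]'
cat > look.py <<'E'
from h import *
import sys
for i in range(int(sys.argv[1]) if len(sys.argv)>1 else 3):
    t=readout.get_state()["time_s"]; a=vision.capture("side");print("side",t,ang("side",a))
    t=readout.get_state()["time_s"]; b=vision.capture("top");print("top",t,ang("top",b))
s=readout.get_state();print(s["time_s"],s["tcp_pos"],s["contact_force"])
E
python3 look.py 2
```

```text
time_s: 6.7
tcp_pos: [0.4862, -0.0107, 0.1047]
eef_rot: [4.2, 89.2, -106.1]
contact_force: [-1.3, -0.1, -0.3]
gripper_width: 0.0005
time_s: 7.5
tcp_pos: [0.4864, -0.0107, 0.1053]
eef_rot: [8.6, 89.3, -101.8]
contact_force: [0.5, -0.3, 0.5]
gripper_width: 0.0001
side 7.5 (np.float64(-19.6), np.float64(839.0))
top 7.55 (np.float64(-11.2), np.float64(922.0))
side 7.6 (np.float64(-2.5), np.float64(886.0))
top 7.65 (np.float64(6.0), np.float64(919.0))
7.7 [ 0.48641226 -0.01067611  0.10529731] [ 0.47873829 -1.2794126  -0.72715734]
```

```bash
python3 - <<'E'
for k in(.9,1.08,1.25):
    t,w,a=7.62,2.95,0;n=1;out=[]
    while w>.05:
        a+=w*.001;w-=k*(.125+.075*w)*.001;t+=.001
        if a>=n*6.2832: out.append((round(t,2),round(w,2)));n+=1
    print(k,out)
E
python3 -m handwheel '[[[0,0,0,0],[0,0,0,0],[0,0,0,0],[0,0,0,0],[0,0,0,0],[0,0,0,0],[0,0,0,0],[0,0,0,0]]]'
python3 -m handwheel '[[[0,0,0,0],[0,0,0,0],[0,0,0,0],[0,0,0,0],[0,0,0,0],[0,0,0,0],[0,0,0,0],[0,0,0,0]]]'
python3 -m handwheel '[[[0,0,0,0],[0,0,0,0],[0,0,0,0],[0,0,0,0],[0,0,0,0],[0,0,0,0],[0,0,0,0],[0,0,0,0]]]'
python3 look.py 2
```

```text
0.9 [(10.04, 2.25), (13.47, 1.44)]
1.08 [(10.12, 2.1), (14.19, 1.05)]
1.25 [(10.2, 1.96), (15.46, 0.55)]
time_s: 8.5
tcp_pos: [0.4864, -0.0107, 0.1053]
eef_rot: [8.4, 89.3, -101.9]
contact_force: [0.4, -0.1, 0.1]
gripper_width: 0.0001
time_s: 9.3
tcp_pos: [0.4864, -0.0107, 0.1053]
eef_rot: [8.5, 89.3, -101.8]
contact_force: [-0.2, -0.2, 0.4]
gripper_width: 0.0004
time_s: 10.1
tcp_pos: [0.4864, -0.0107, 0.1053]
eef_rot: [8.6, 89.3, -101.7]
contact_force: [0.6, -0.6, -0.4]
gripper_width: 0.0007
side 10.1 (np.float64(8.4), np.float64(843.0))
top 10.15 (np.float64(14.8), np.float64(916.0))
side 10.2 (np.float64(20.9), np.float64(869.0))
top 10.25 (np.float64(27.1), np.float64(919.0))
10.3 [ 0.48643861 -0.01070002  0.10530882] [-0.28150937  0.02600784  0.28641678]
```

```bash
python3 -m handwheel '[[[0,0,-0.15,0],[0,0,0,0],[0,0,0,0],[0,0,0,0],[0,0,0,0],[0,0,0,0],[0,0,0,0],[0,0,0,0]]]'
python3 -m handwheel '[[[0,0,0,0],[0,0,0,0],[0,0,0,0],[0,0,0,0],[0,0,0,0],[0,0,0,0],[0,0,0,0],[0,0,0,0]]]'
python3 look.py 2
```

```text
time_s: 11.1
tcp_pos: [0.4864, -0.0107, 0.0987]
eef_rot: [8.1, 89.2, -102.2]
contact_force: [0.8, -0.2, 0.4]
gripper_width: 0.0001
time_s: 11.9
tcp_pos: [0.4864, -0.0107, 0.0988]
eef_rot: [8.8, 89.3, -101.6]
contact_force: [0.6, -0.4, -0.1]
gripper_width: 0.0003
side 11.9 (np.float64(-150.6), np.float64(589.0))
top 11.95 (np.float64(-146.4), np.float64(830.0))
side 12.0 (np.float64(-140.5), np.float64(595.0))
top 12.05 (np.float64(-141.2), np.float64(483.0))
12.1 [ 0.48643511 -0.01067227  0.09876561] [-0.15124305  0.22954218  0.50188865]
```

```bash
python3 -m handwheel '[[[0,0,0,0],[0,0,0,0],[0,0,0,0],[0,0,0,0],[0,0,0,0],[0,0,0,0],[0,0,0,0],[0,0,0,0]]]'
python3 look.py 1
```

```text
time_s: 12.9
tcp_pos: [0.4865, -0.0107, 0.0988]
eef_rot: [8.8, 89.3, -101.5]
contact_force: [-0.2, 1.0, -0.1]
gripper_width: 0.0004
side 12.9 (np.float64(-58.1), np.float64(767.0))
top 12.95 (np.float64(-54.9), np.float64(854.0))
13.0 [ 0.48647606 -0.01067409  0.09879532] [-0.73205684  0.05766517  0.80091756]
```

```bash
python3 -m handwheel '[[[0,0,0,0],[0,0,0,0],[0,0,0,0],[0,0,0,0],[0,0,-0.1,0],[0,0,-0.06,0],[0,0,-0.03,0]]]'
python3 look.py 2
```

```text
time_s: 13.7
tcp_pos: [0.487, -0.0105, 0.0924]
eef_rot: [14.1, 89.3, -96.2]
contact_force: [-9.6, 5.1, 25.1]
gripper_width: 0.0009
side 13.7 (np.float64(-6.3), np.float64(845.0))
top 13.75 (np.float64(-6.2), np.float64(915.0))
side 13.8 (np.float64(-6.4), np.float64(859.0))
top 13.85 (np.float64(-6.2), np.float64(914.0))
13.9 [ 0.48706138 -0.01035327  0.0926184 ] [-6.29686082  4.19927573 16.42177131]
```

```bash
python3 -m handwheel '[[[0,0,0,0],[0,0,0.02,0],[0,0,0.02,0]]]'
python3 -m handwheel '[[[0,0,0.15,0],[0,0,0.5,0],[0,0,0.8,0],[0,0,0.8,0],[0,0,0,0],[0,0,0,0]]]'
python3 look.py 1
```

```text
time_s: 14.2
tcp_pos: [0.487, -0.0101, 0.0947]
eef_rot: [18.6, 89.3, -91.7]
contact_force: [-0.3, -0.7, -0.8]
gripper_width: 0.0008
time_s: 14.8
tcp_pos: [0.4857, -0.0109, 0.1879]
eef_rot: [6.2, 89.2, -104.2]
contact_force: [0.0, 0.6, -0.8]
gripper_width: 0.0004
side 14.8 (np.float64(-6.4), np.float64(855.0))
top 14.85 (np.float64(-6.3), np.float64(924.0))
14.9 [ 0.48572575 -0.01106637  0.1874205 ] [-0.5004361  -0.44778706  0.05397086]
```

```bash
python3 -m handwheel '[[[0,0,0,0],[0,0,0,0],[0,0,0,0],[0,0,0,0],[0,0,0,0],[0,0,0,0],[0,0,0,0],[0,0,0,0]]]'
python3 look.py 1
python3 - <<'E'
from h import *
cv2.imwrite("pics/end.png",cv2.resize(np.hstack([vision.capture("side")[150:280,260:400],vision.capture("top")[110:240,225:365]]),None,fx=2.8,fy=2.8))
E
```

```text
time_s: 15.7
tcp_pos: [0.484, -0.0116, 0.1842]
eef_rot: [-11.2, 88.9, -121.5]
contact_force: [0.4, -0.0, -0.5]
gripper_width: 0.0003
side 15.7 (np.float64(-6.4), np.float64(856.0))
top 15.75 (np.float64(-6.2), np.float64(923.0))
15.8 [ 0.48404438 -0.011562    0.18428095] [-0.56346436 -0.09890892  0.45031246]
```

View pics/end.png

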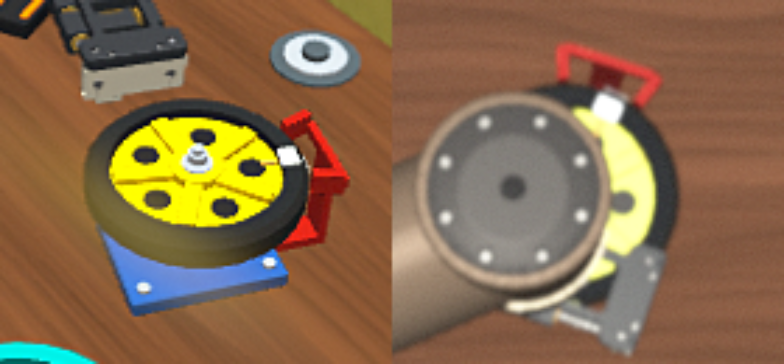

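The mark (white, at about (290,155) on the left and (610,105) on the right) rests between the red prongs. The wheel is still and the finger is well clear.

```bash
python3 -c "
from plant import close_job; print(close_job())"
```

```text
the job is handed in; nothing more can be done
None
```

The wheel is stopped with its white mark between the red prongs, and I handed the job in at about 16 s.

- **Flick:** I swept a closed fingertip along the tyre. The wheel then spun freely anticlockwise at about 3.75 rad/s, or 0.6 turn/s, and the mark swept past the bracket three times.
- **Braking:** On the fourth pass, at about 1.4 rad/s, one press stopped the wheel. The press peaked at about 25 N vertically, more than the light few newtons I had aimed for.
- **Final checks:** Both cameras put the mark about 6° off the bracket middle, with ±17° allowed. It did not move over the second after the finger lifted. The contact force read about zero and nothing was grasped. I did not aim at the bottle, tin, wrench or pedal and saw no sign of touching them, though I took no last picture of them.

**Disagreement:** The fingertip met the tyre at a reported TCP height of 0.0935 m, not the expected 0.116 m. I worked from the felt contact height instead. The camera view of the fingers pointed the same way: the tip sits about 22 mm above the reported TCP.

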